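Show the slide rack from a lidded staining dish to the bench camera

TASK

The stained slides in the lidded steel dish are due for a look by the bench camera: tip the lid up by its tab to about 20 degrees with its back edge still on the dish's rim, so that condensation runs off at the back, then lift it off and lay it down gently, right way up and flat on the bare bench. Lift the slide rack out by its grip and finish while holding it still in the air before the camera: its open end towards the lens, the first slide centred in the view, square and level to it, and 12 cm from the front of the lens. Leave everything else where it stands and keep off the camera.

Things in the scene. Friction and masses are not known exactly. Their poses are not given: they have to be found in the camera images.
- dish: the lidded staining dish, an open steel box 92 (x) x 108 (y) x 86 (z) mm, walls and floor 4 mm, inside 84 x 100 mm, loose, 0.75 kg. Origin: centre of its underside; z up; its front (-x) looks roughly towards the robot. A dish of the same make without lid (empty_dish) stands beside it, left or right
- lid: loose steel lid, 0.22 kg: plate 100 (x) x 116 (y) x 3 mm that lies on the rim, overhanging it 4 mm all round; below it a lip 80 x 96 mm, 7 mm deep, drops inside the rim. Origin: centre of the lip's lower edge, 79 mm above the dish's underside when seated, at z = 0 when laid on the bench; axes as the dish's. The bench left of both dishes, 0.2 m round x 0.46, y 0.20, is bare for it
- lid_tab (a point): centre of the lid's lift tab, an upright black block 10 mm thick (x) x 36 (y) x 28 mm high on the lid's front edge: 43 mm in front (-x) of the lid's origin, 24 mm above it; it reaches from 10 to 38 mm above that origin. Axes as the lid's. Grip it across the 10 mm, the fingers before and behind it
- lid_back (a point): middle of the back lower edge of the lid's plate: 50 mm behind (+x) the lid's origin, 7 mm above it. Tipped up at the tab, the lid pivots on the top outer edge of the dish's back wall (x = +46, z = 86 mm in the dish's frame)
- rack: slide rack in the dish, 66 (x) x 92 (y) x 72 (z) mm, 0.24 kg, axes as the dish's, about 4 (y) and 9 (x) mm play. Origin: centre of its underside. 8 slides on edge, tops at z 30; solid steel end plate at -x (the tab's side), open end with the first slide at +x. Grip: black block 10 (x) x 44 (y) x 22 (z) mm on a wire bail, centre 61 mm above the origin; take it across the 10 mm, opened to 40
- slide_face (a point): centre of the face of the first slide (26 mm high, 76 mm long) at the rack's open end: 28.6 mm ahead (+x) of the rack's origin and 17 mm above it; axes as the rack's
- lens (a point): centre of the front of the camera's black ring light, 60 mm across. It looks along -x of this frame, slanting down 14 to 30 degrees, roughly towards the robot; +x points back out of the camera, y is level, z up in the picture. The rack is right when its axes are parallel to these. The grey 44 mm camera hangs on a clamp on a post, behind and left of the dishes; height and slant differ each time
- focus (a point): point on the line of sight 120 mm before the lens (-x), where the centre of the first slide's face belongs; axes as the lens's
- camera_stand: the camera stand: grey base plate 120 x 100 x 12 mm, post 16 mm thick and 380 mm high, 42 mm behind the base's centre, with clamp and camera. Fixed. Origin: centre of the base's underside. Not to be touched
- empty_dish: second staining dish, same size, open and empty, to be left alone. Origin: centre of its underside. Wall cupboards hang over the bench behind the dishes, from about x = 0.65 on and 0.57 m up: keep the wrist clear of them
- forceps: steel forceps lying on the bench in front of the dishes, 12 x 128 x 9 mm, leave alone; origin at its middle, underneath
- marker: marker pen 14 x 134 x 12 mm lying right of the dishes, leave alone; origin at its middle, underneath
- slide_box: closed slide box 60 x 83 x 28 mm behind the dishes, leave alone; origin at the centre of its underside
- specimen_cup: white-lidded specimen cup, 59 mm across, 66 mm high, behind the dishes to the left, leave alone; origin at the centre of its underside

How it is judged:
By the outcome, as a careful person would: the job done as asked, in the order asked, and still so for the second after the job is handed in, while the arm keeps its last pose, push and grip.
It also fails if it takes over 54 s, if anything falls off the work surface, if the arm or the gripper's body presses on something with over 40 N, if the wrist force passes 120 N, or if a joint passes its speed limit or range.

ROBOT

A 7-joint arm with a two-finger parallel gripper is mounted at the origin on a cart in front of the work surface, level with it; the furniture and walls round the work are solid. World frame = base frame: x ahead of the robot, y to its left, z up, the work surface at z = 0. Lengths are in m, angles in rad, forces in N, time in s.
With the tool pointing down it reaches from about 0.425 to 0.975 m from the base axis. Payload 16.7 kg.
Tool frame: the origin (TCP) lies at the very end of the fingers, on their centre line; the grasp point (between the pads) lies 19 mm behind it; z points along the fingers, y is the line along which they close (so a half turn about z gives the same grasp; the last joint's range is limited). The gripper opens to 85 mm and grips with 20 to 120 N. Pads are 22 mm wide; open, the fingers measure 114 mm over their backs; the gripper's body (76 mm by 85 mm) begins 54 mm behind the grasp point. The pads swing forward as they close: fully open they stand 13 mm farther back than shut.
Start: joints at [-1.427, 0.426, 0.074, 1.606, -0.034, 1.111, -0.067], TCP at [0.195, 0.646, 0.231] pointing down, gripper open.
Joint ranges: [-2.85, 2.85], [-0.5, 2.14], [-1.23, 1.37], [0.21, 2.46], [-1.02, 4.16], [0.16, 2.05], [-2.73, 2.73]. Speed limits (rad/s): [1.89, 1.89, 2.39, 2.39, 3.01, 3.01, 3.01].

INTERFACE

Orientations are given as a unit quaternion [w, x, y, z].
In Python, from cell import * gives the robot as it stands. Calls block until the motion is done:
- goto(position, orientation): joint-space move of the TCP to a pose.
- servo_line(position, orientation=None, rate=0.15, threshold=None): straight line of the TCP; orientation=None keeps the orientation; rate is the mean speed in m/s. With threshold (N) it stops when the force on the tool has changed by that much, and returns True; else False.
- move_j(angles): joint-space move.
- move_gripper(opening, squeeze=None): finger opening in m; squeeze is the grip in N (None keeps the last); returns when the fingers have stopped.
- pause(seconds).
- ik(position, orientation): joint angles nearest the present ones, or None.
- get_state(): the state.
- capture(name): name is "side" or "top"; returns the picture (420x560x3 uint8, red, green, blue); there is no depth.
- get_calibration(name): a dict with "fx", "fy", "cx", "cy" (pixels), "k1" (the pictures are not rectified: a ray, as slopes to the right and down, at radius r is drawn at 1 + k1 r^2 times it, then the intrinsics apply), "rvec" (rotation vector, rad) and "tvec" (3), from world to camera coordinates, as OpenCV has them. Camera axes: x right, y down, z forward; pixel columns grow to the right and rows downward; lengths in m; the calibration is good to about 2 mm. A picture is of the moment at which its call begins. get_calibration takes no time and is no camera call.
A pose or a line that the arm cannot do raises IKError and nothing moves.
- hand_in(): hands the job in; it is judged then, once.
The state is a dict: "time": time; "joint_pos": joint angles; "qd": joint speeds; "joint_efforts": joint torques, N m; "tcp_pos": TCP position; "ee_rot": TCP orientation; "contact_force": force on the tool from outside, world axes, zero at the start; "moment": the same for the moment, N m; "finger_gap": finger opening in m; "finger_force": force on a finger pad.
Only numpy, scipy, OpenCV 4.12 (cv2) and the standard library are available. Lean on these libraries where they do the work, as an engineer would, in place of code of your own. Each camera call takes 0.05 s, during which the arm holds its last target. There are 200 camera calls.

## Working session

There is one attempt and no reset: what is moved stays moved. The work goes in short steps, each a Python script; the robot and the scene stay as the last script left them, time stands still between calls to the robot, and variables do not carry over. Pictures are saved under pics/ and viewed, at most 10 in all, crops included, and the job is handed in when it is done.

```bash
ls; mkdir -p pics; python3 - <<'E'
from cell import *
import cv2,numpy as np
s=get_state();print(s['time'],s['tcp_pos'],s['ee_rot'],s['finger_gap'])
for n in ("side","top"):
    im=capture(n);cv2.imwrite(f"pics/{n}0.png",im[...,::-1]);c=get_calibration(n);print(n,c)
    R=cv2.Rodrigues(np.array(c['rvec'],float))[0];print(-R.T@np.array(c['tvec']))
E
```

```text
pics
0.0 [0.195404   0.64566665 0.23061259] [-3.95888212e-05  1.46398206e-01  9.89225536e-01 -6.34088910e-04] 0.08530954671384208
side {'fx': 409.7400099007771, 'fy': 409.7400099007771, 'cx': 279.3633075801811, 'cy': 208.89781297028122, 'k1': -0.05094751516714751, 'rvec': array([ 2.09405229, -0.11226502,  0.08350811]), 'tvec': array([-0.53697258,  0.15413594,  1.06422987])}
[ 0.42774371 -0.89846053  0.67415625]
top {'fx': 409.3092904589995, 'fy': 409.3092904589995, 'cx': 278.1476359021774, 'cy': 209.67013806808015, 'k1': -0.017731719478929892, 'rvec': array([ 2.17531503, -2.16882989,  0.13327646]), 'tvec': array([-0.01008698,  0.56275504,  1.40204574])}
[0.40742072 0.01132166 1.45478775]
```

View pics/side0.png

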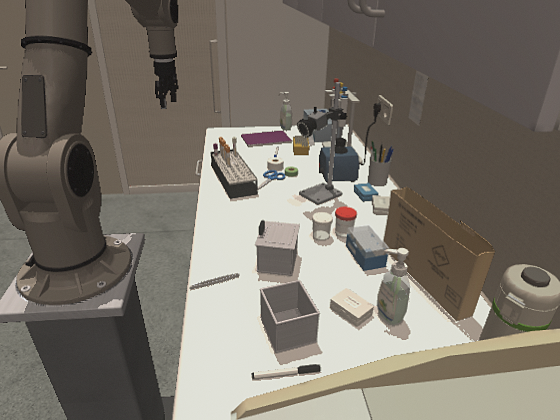

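View pics/top0.png

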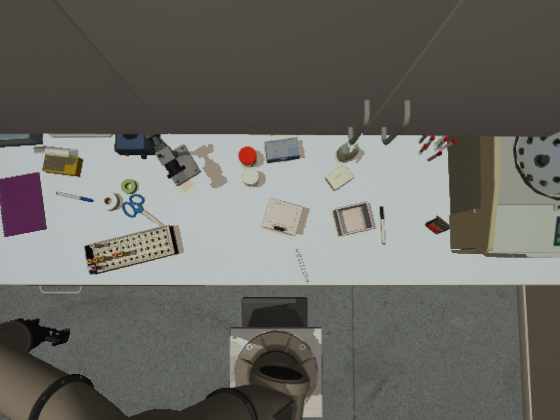

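Side view: lidded dish about (278,247) with its tab at (262,229), bench camera ring about (305,128). Top view: lid about (284,216), tab (280,228), camera about (172,160), its base (183,168). Zooming in.

```bash
python3 - <<'E'
import cv2,numpy as np
s=cv2.imread('pics/side0.png');t=cv2.imread('pics/top0.png')
f=lambda im,x,y,w,h,k:cv2.resize(im[y:y+h,x:x+w],None,fx=k,fy=k,interpolation=cv2.INTER_CUBIC)
cv2.imwrite('pics/z1.png',np.hstack([f(s,285,85,80,120,5),f(t,140,125,80,120,5)]))
cv2.imwrite('pics/z2.png',np.hstack([f(s,240,205,80,80,5),f(t,250,185,80,80,5)]))
E
```

```text
(no output)
```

View pics/z1.png

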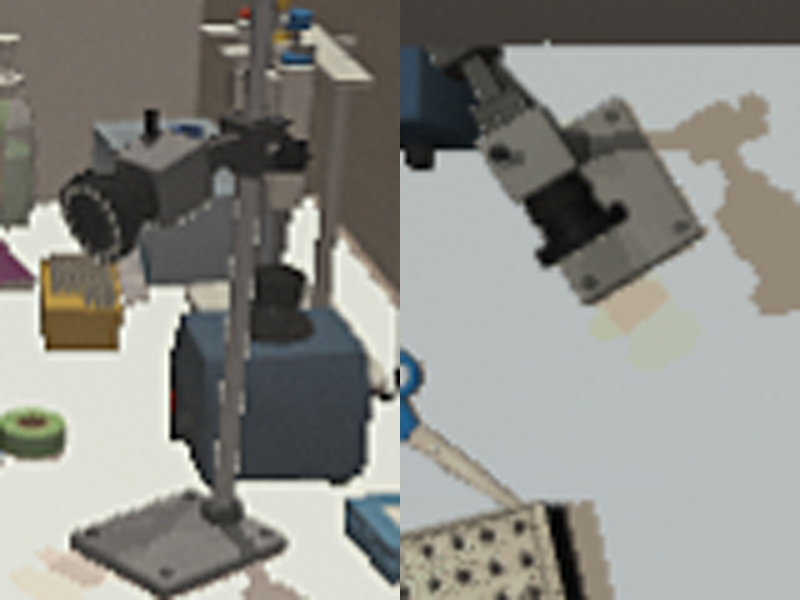

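View pics/z2.png

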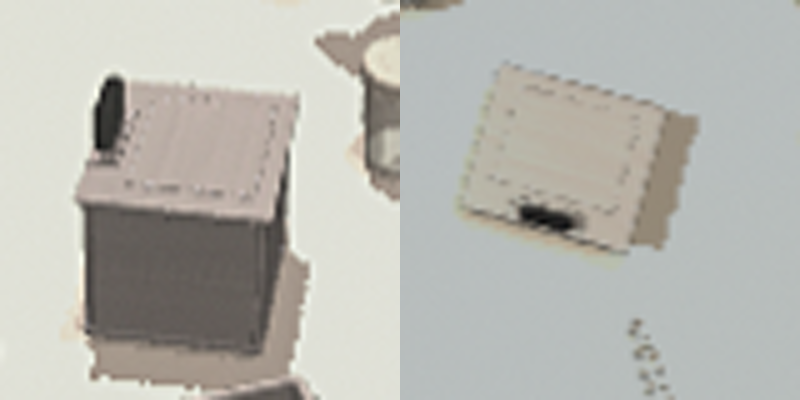

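z1: in the side crop the ring face centres near zoom (92,215) with the body running up-right to the clamp; in the top crop the ring's front edge runs (545,262)–(627,212). z2: lid plate corners in the top crop (505,65),(665,110),(628,252),(460,208), tab (548,218); side crop shows the lid top and tab (108,112). Next: lid and base by masks, and a larger view of the head.

```bash
cat > h.py <<'E'
import cv2,numpy as np
from cell import *
from scipy.spatial.transform import Rotation as Ro
class Cam:
    def __init__(s,n):
        c=get_calibration(n);s.K=np.array([[c['fx'],0,c['cx']],[0,c['fy'],c['cy']],[0,0,1.]])
        s.d=np.array([c['k1'],0,0,0,0.]);s.rv=np.array(c['rvec'],float);s.t=np.array(c['tvec'],float)
        s.R=cv2.Rodrigues(s.rv)[0];s.C=-s.R.T@s.t
    def ray(s,p):
        u=cv2.undistortPoints(np.array(p,float).reshape(-1,1,2),s.K,s.d)[:,0]
        r=np.c_[u,np.ones(len(u))]@s.R;return r/np.linalg.norm(r,axis=1)[:,None]
    def plane(s,p,z):
        r=s.ray(p);return s.C+r*((z-s.C[2])/r[:,2])[:,None]
    def proj(s,P):return cv2.projectPoints(np.array(P,float).reshape(-1,1,3),s.rv,s.t,s.K,s.d)[0][:,0]
S,T=Cam("side"),Cam("top")
def tri(ps,pt):
    a,b=S.ray(ps)[0],T.ray(pt)[0]
    k=np.linalg.lstsq(np.c_[a,-b],T.C-S.C,rcond=None)[0]
    P,Q=S.C+k[0]*a,T.C+k[1]*b;return (P+Q)/2,np.linalg.norm(P-Q)
def blob(m,x,y,w,h):
    "largest blob of mask m in the window: (contour, centroid, area)"
    z=np.zeros_like(m,np.uint8);z[y:y+h,x:x+w]=m[y:y+h,x:x+w]
    c=max(cv2.findContours(z,cv2.RETR_EXTERNAL,cv2.CHAIN_APPROX_NONE)[0],key=cv2.contourArea)
    z[:]=0;cv2.drawContours(z,[c],-1,1,-1);q=np.argwhere(z)[:,::-1];return c,q.mean(0),len(q)
E
python3 - <<'E'
from h import *
s=cv2.imread('pics/side0.png').astype(int);t=cv2.imread('pics/top0.png').astype(int)
mt=((t[...,2]-t[...,0]>5)&(t.sum(2)>480))|(t.sum(2)<250)
ct,gt,at=blob(mt,255,190,60,50)
tc=blob(t.sum(2)<230,260,215,50,25);sc=blob(s.sum(2)<160,250,215,20,30)
print('lid top',gt,at,cv2.minAreaRect(ct),cv2.approxPolyN(ct,4,-1,False).tolist())
print('tab',tc[1:],sc[1:],tri(sc[1],tc[1]))
for p in [(262,225),(275,240),(290,235),(275,265),(295,225),(305,215)]:print(p,s[p[1],p[0]])
for p in [(275,205),(285,240),(310,215),(330,200),(386,218)]:print(p,t[p[1],p[0]])
f=lambda im,x,y,w,h,k:cv2.resize(im[y:y+h,x:x+w].astype(np.uint8),None,fx=k,fy=k,interpolation=cv2.INTER_LANCZOS4)
cv2.imwrite('pics/z3.png',np.hstack([f(s,295,100,50,44,9),f(t,153,133,38,44,9)]))
E
```

```text
Traceback (most recent call last):
cv2.error: OpenCV(4.12.0) :-1: error: (-5:Bad argument) in function 'approxPolyN'
> Overload resolution failed:
>  - Argument 'epsilon_percentage' must be float, not bool
>  - Argument 'epsilon_percentage' must be float, not bool
```

```bash
python3 - <<'E'
from h import *
s=cv2.imread('pics/side0.png').astype(int);t=cv2.imread('pics/top0.png').astype(int)
mt=((t[...,2]-t[...,0]>5)&(t.sum(2)>480))|(t.sum(2)<250)
ct,gt,at=blob(mt,255,190,60,50)
tc=blob(t.sum(2)<230,260,215,50,25);sc=blob(s.sum(2)<160,250,215,20,30)
print('lid top',gt,at,cv2.minAreaRect(ct),cv2.approxPolyN(ct,4,ensure_convex=False).tolist())
print('tab',tc[1:],sc[1:],tri(sc[1],tc[1]))
for p in [(262,225),(275,240),(290,235),(275,265),(295,225),(305,215)]:print(p,s[p[1],p[0]])
for p in [(275,205),(285,240),(310,215),(330,200),(386,218)]:print(p,t[p[1],p[0]])
f=lambda im,x,y,w,h,k:cv2.resize(im[y:y+h,x:x+w].astype(np.uint8),None,fx=k,fy=k,interpolation=cv2.INTER_LANCZOS4)
cv2.imwrite('pics/z3.png',np.hstack([f(s,295,100,50,44,9),f(t,153,133,38,44,9)]))
E
```

```text
Traceback (most recent call last):
cv2.error: OpenCV(4.12.0) /io/opencv/modules/imgproc/src/approx.cpp:983: error: (-215:Assertion failed) isContourConvex(_curve) in function 'approxPolyN'
```

```bash
python3 - <<'E'
from h import *
s=cv2.imread('pics/side0.png').astype(int);t=cv2.imread('pics/top0.png').astype(int)
mt=((t[...,2]-t[...,0]>5)&(t.sum(2)>480))|(t.sum(2)<250)
ct,gt,at=blob(mt,255,190,60,50)
tc=blob(t.sum(2)<230,260,215,50,25);sc=blob(s.sum(2)<160,250,215,20,30)
print('lid top',gt,at,cv2.minAreaRect(ct),cv2.approxPolyN(ct,4).tolist())
print('tab',tc[1:],sc[1:],tri(sc[1],tc[1]))
for p in [(262,225),(275,240),(290,235),(275,265),(295,225),(305,215)]:print(p,s[p[1],p[0]])
for p in [(275,205),(285,240),(310,215),(330,200),(386,218)]:print(p,t[p[1],p[0]])
f=lambda im,x,y,w,h,k:cv2.resize(im[y:y+h,x:x+w].astype(np.uint8),None,fx=k,fy=k,interpolation=cv2.INTER_LANCZOS4)
cv2.imwrite('pics/z3.png',np.hstack([f(s,295,100,50,44,9),f(t,153,133,38,44,9)]))
E
```

```text
lid top [281.2141527  216.76443203] 1074 ((281.08453369140625, 217.4956817626953), (35.65016555786133, 34.20488739013672), 15.52410888671875) [[[303, 205], [294, 239], [259, 229], [269, 197]]]
tab (array([278.75757576, 228.21212121]), 33) (array([260.98181818, 227.41818182]), 55) (array([ 0.49181119, -0.00952235,  0.10250105]), np.float64(0.0028940025255729486))
(262, 225) [54 57 58]
(275, 240) [166 174 186]
(290, 235) [168 176 189]
(275, 265) [ 90  94 101]
(295, 225) [166 174 188]
(305, 215) [130 142 156]
(275, 205) [167 180 184]
(285, 240) [188 189 183]
(310, 215) [189 189 184]
(330, 200) [190 190 184]
(386, 218) [188 189 184]
```

View pics/z3.png

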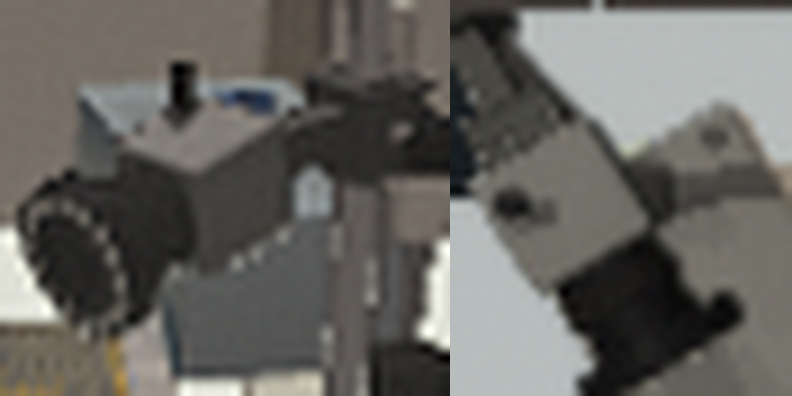

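z3: side view gives the body's top-face corners at zoom (120,140),(193,178),(290,122), its lower near edge (200,270)–(290,220), and LED dots on an ellipse centred near (77,265). The top view gives body corners (548,292),(650,228),(572,118),(475,180). Triangulating these.

```bash
python3 - <<'E'
from h import *
np.set_printoptions(precision=4,suppress=True)
zs=lambda x,y:np.array([295+(x+.5)/9-.5,100+(y+.5)/9-.5])
zt=lambda x,y:np.array([153+(x-450+.5)/9-.5,133+(y+.5)/9-.5])
s5=lambda x,y:np.array([285+(x+.5)/5-.5,85+(y+.5)/5-.5]);t5=lambda x,y:np.array([140+(x-400+.5)/5-.5,125+(y+.5)/5-.5])
nf=tri(zs(193,178),zt(650,228));ff=tri(zs(120,140),zt(548,292));nb=tri(zs(290,122),zt(572,118))
for n,a in zip(('nf','ff','nb'),(nf,ff,nb)):print(n,a)
w=ff[0]-nf[0];l=nb[0]-nf[0];print('width',np.linalg.norm(w),w,'len',np.linalg.norm(l),l, 'yaw w',np.degrees(np.arctan2(-w[0],w[1])),'yaw l',np.degrees(np.arctan2(l[1],l[0])),'slant',np.degrees(np.arctan2(l[2],np.hypot(*l[:2]))))
# line directions by plane normals
def ldir(a,b,c,d):
    n1=np.cross(S.ray(a)[0],S.ray(b)[0]);n2=np.cross(T.ray(c)[0],T.ray(d)[0]);v=np.cross(n1,n2);v/=np.linalg.norm(v)
    v*=np.sign(v[0]);return np.degrees(np.arctan2(v[1],v[0])),np.degrees(np.arcsin(v[2]))
print('top near edge',ldir(zs(193,178),zs(290,122),zt(650,228),zt(572,118)))
print('low near edge',ldir(zs(200,270),zs(290,220),zt(650,228),zt(572,118)))
print('top near/far top',ldir(zs(193,178),zs(290,122),zt(548,292),zt(475,180)))
dots=np.array([(30,215),(62,200),(90,215),(113,245),(125,285),(112,320),(93,333),(70,315),(45,285)],np.float32)
print('ell',cv2.fitEllipse(dots))
L,e=tri(zs(77,265),t5(588,242));print('lens',L,e)
a,b=T.plane([t5(550,266),t5(626,218)],L[2]);print('ring edge',a,b,np.linalg.norm(a-b),'yaw',np.degrees(np.arctan2(-(a-b)[0],(a-b)[1])))
B=T.plane([t5(590,303),t5(705,233),t5(617,97)],.012);print('baseT',B,np.linalg.norm(B[0]-B[1]),np.linalg.norm(B[2]-B[1]))
d=B[0]-B[1];print(np.degrees(np.arctan2(-d[0],d[1])));d=B[2]-B[1];print(np.degrees(np.arctan2(d[1],d[0])))
Q=S.plane([s5(72,543),s5(165,592),s5(287,545),s5(190,492)],.012);print('baseS',Q)
for i,j in((0,1),(3,2)):d=Q[i]-Q[j];print('y-edge',np.linalg.norm(d),np.degrees(np.arctan2(-d[0],d[1])))
for i,j in((2,1),(3,0)):d=Q[i]-Q[j];print('x-edge',np.linalg.norm(d),np.degrees(np.arctan2(d[1],d[0])))
# lid plate top corners
u=lambda x,y:np.array([240+(x+.5)/5-.5,205+(y+.5)/5-.5]);v=lambda x,y:np.array([250+(x-400+.5)/5-.5,185+(y+.5)/5-.5])
P=T.plane([v(505,65),v(665,110),v(628,252),v(460,208)],.089);print('lidT',P,P.mean(0))
for i,j in((0,1),(1,2),(2,3),(3,0)):d=P[i]-P[j];print(np.linalg.norm(d),np.degrees(np.arctan2(d[1],d[0])))
for a,b in((u(298,95),v(665,110)),(u(275,212),v(628,252)),(u(80,198),v(460,208))):print(tri(a,b))
E
```

```text
nf (array([0.6841, 0.2957, 0.2872]), np.float64(0.0015454487744025293))
ff (array([0.6632, 0.3267, 0.2911]), np.float64(0.0006516142130471948))
nb (array([0.7196, 0.3188, 0.2985]), np.float64(0.0030291351214165045))
width 0.037593652350507885 [-0.0209  0.031   0.0039] len 0.043845580203367214 [0.0355 0.0231 0.0113] yaw w 33.98710798386036 yaw l 33.02446913800499 slant 14.984400690535592
top near edge (np.float64(35.308714310209865), np.float64(12.229575958969736))
low near edge (np.float64(35.41294347634545), np.float64(10.47845183353087))
top near/far top (np.float64(32.55626848346855), np.float64(14.052169792904792))
ell ((77.12605285644531, 263.2804260253906), (78.94002532958984, 143.37135314941406), 152.34173583984375)
lens [0.6453 0.2943 0.2579] 0.0017104226431877093
ring edge [0.6317 0.3163 0.2579] [0.6608 0.2721 0.2579] 0.052870340689499494 yaw 33.397278745631496
baseT [[0.6511 0.3496 0.012 ]
 [0.7022 0.269  0.012 ]
 [0.8015 0.3347 0.012 ]] 0.09542700279532777 0.11908906783819959
32.330746247692744
33.46899183429706
baseS [[0.6477 0.337  0.012 ]
 [0.6984 0.2628 0.012 ]
 [0.796  0.3208 0.012 ]
 [0.7456 0.4077 0.012 ]]
y-edge 0.08985293649789365 34.37177537037805
y-edge 0.10040065484328672 30.109124857447632
x-edge 0.11352485680035371 30.736397403553166
x-edge 0.12079812765565524 35.82889350172393
lidT [[ 0.5972  0.0179  0.089 ]
 [ 0.5671 -0.0898  0.089 ]
 [ 0.4716 -0.0647  0.089 ]
 [ 0.5007  0.0476  0.089 ]] [ 0.5341 -0.0223  0.089 ]
0.11184117490830955 74.39234700526572
0.09874785723020967 -14.736461523972327
0.11595067939090675 -104.5107003558231
0.10098936920068935 162.92455924984574
(array([ 0.5676, -0.0858,  0.1563]), np.float64(0.016683729798843375))
(array([ 0.5203, -0.0716,  0.0812]), np.float64(0.09735502729199048))
(array([0.4924, 0.0497, 0.01  ]), np.float64(0.02721258300188902))
```

```bash
python3 - <<'E'
from h import *
np.set_printoptions(precision=4,suppress=True)
s=cv2.imread('pics/side0.png').astype(int).sum(2);t=cv2.imread('pics/top0.png').astype(int).sum(2)
u=lambda x,y:np.array([240+(x+.5)/5-.5,205+(y+.5)/5-.5]);v=lambda x,y:np.array([250+(x-400+.5)/5-.5,185+(y+.5)/5-.5])
for a,b in((u(298,95),v(505,65)),(u(275,212),v(665,110)),(u(80,198),v(628,252))):print('lid corner',*tri(a,b))
print('side px sum/3, x296..317,y118..139');print(s[118:140,296:318]//3)
# top ring in metric frame
a=np.radians(33.2);ex=np.array([np.cos(a),np.sin(a)]);ey=np.array([-ex[1],ex[0]])
q=np.argwhere(t[155:182,162:190]<170)[:,::-1]+[162,155]
P=T.plane(q,.258)[:,:2]-[.6453,.2943];U,V=P@ex*1e3,P@ey*1e3
for k in range(-12,40,3):
    m=(U>=k)&(U<k+3)
    if m.any():print(k,m.sum(),V[m].min().round(1),V[m].max().round(1))
print(t[160:180,164:188]//3)
E
```

```text
lid corner [0.5959 0.018  0.0908] 0.002030218838954029
lid corner [ 0.5666 -0.0896  0.0922] 0.0002463801839510343
lid corner [ 0.4721 -0.0647  0.0894] 0.0010797270625062605
side px sum/3, x296..317,y118..139
[[111 110 113 111 114 115  93  86  91  87  86  82  50  51  39  39  50  71
   89 112 119 109]
 [109 111 113 114  96  92  26  42  76  77  75  69  42  45  43  42  45  41
   51  61  73  70]
 [112 113 115  86  25  32  40  44  44  38  37  35  41  46  43  42  44  43
   42  53  60  62]
 [113 113  86  33  36  42  49  43  49  51  50  45  44  40  42  44  40  40
   39  44  60  63]
 [112  84  62  79  77  62  81  52  42  47  46  44  47  45  41  45  40  42
   39  37  57  65]
 [106  38  90  90  77  56  88  77  78  34  39  40  39  43  41  40  39  42
   36  35  52  67]
 [102  51  85  43  31  31  35  65  98  39  41  38  40  41  40  41  36  39
   37  33  45  68]
 [169  48  82  29  37  37  36  38  51  64  83  37  39  41  39  37  38  37
   37  35  40  65]
 [233 102  52  33  32  34  36  36  40  69  96  29  36  36  41  38  37  40
   40  33  38  64]
 [226 129  72  33  30  38  36  35  39  47  57  75  34  
[... 2709 characters left out ...]
87 186 185 161  52  20  17  23  23  27  24  29  47  67  92 101  93
   93  96  99 108 108 109]
 [187 187 181 146  96  29  19  21  21  21  21  28  58  89  91  94  93  94
   93  94  97 108 108 107]
 [187 187 172  65  29  19  18  19  19  26  64 104  97  96  95  95  95  94
   95  94  94  99 107 106]
 [188 186 173  81  16  16  19  26  51  73  98 108 104  96  95  95  95  95
   95  94  92  96 108 107]
 [186 186 184 158  44  12  25  63  91 100 105 104  98  96  97  95  94  95
   95  94  93  97 108 107]
 [186 186 187 177 121 100 143 161 119 105 104 103  97  96  97  95  95  94
   95  96  95  96  99  97]
 [186 186 187 184 177 175 182 179 135  99 106 105 102  96  96  97  96  95
   95  95  95  90  79  64]]
```

```bash
python3 - <<'E'
from h import *
np.set_printoptions(precision=4,suppress=True)
p2=np.array([(298,123),(302,122.5),(304,124),(306,126),(307,128),(308,131),(308.2,134),(306,135.7),(304,136),(302,134),(299.4,131),(298,127)],np.float32)
z=np.array([(30,215),(62,200),(90,215),(113,245),(125,285),(112,320),(93,333),(70,315),(45,285)],np.float32);p1=(z+.5)/9-.5+[295,100]
for p in(p1,p2):
    (cx,cy),(b,a),ang=cv2.fitEllipse(p.astype(np.float32));print(cx,cy,b,a,ang)
    r=S.ray([[cx,cy]])[0];m=np.radians(ang);m=np.array([np.cos(m),np.sin(m),0]);m*=-np.sign(m[0])
    m=S.R.T@m;m-=r*(m@r);m/=np.linalg.norm(m);c=b/a
    n=-r*c+m*np.sqrt(1-c*c);print('look',n,'yaw',np.degrees(np.arctan2(-n[1],-n[0])),'slant',np.degrees(np.arcsin(-n[2])))
    print(tri((cx,cy),(177.2,173.0)))
# camera-to-lens predicted ellipse for slants (yaw 33.2)
for sl in(14,16,18,20):
    n=-Ro.from_euler('ZY',[33.2,-sl],degrees=True).as_matrix()[:,0]
    L=np.array([.6453,.2943,.2579]);h=np.array([-np.sin(np.radians(33.2)),np.cos(np.radians(33.2)),0]);w=np.cross(n,h)
    th=np.linspace(0,2*np.pi,40)[:-1];e=cv2.fitEllipse(S.proj([L+.024*(np.cos(q)*h+np.sin(q)*w) for q in th]).astype(np.float32));print(sl,e)
E
```

```text
303.1251220703125 128.80894470214844 8.771126747131348 15.93015193939209 152.34161376953125
look [-0.8329 -0.5128 -0.2082] yaw 31.621041530930945 slant 12.014442204553648
(array([0.6453, 0.2941, 0.2585]), np.float64(0.0015908315776201822))
302.968017578125 129.0054168701172 8.08029556274414 15.730826377868652 149.6805419921875
look [-0.8291 -0.4934 -0.263 ] yaw 30.759023413745584 slant 15.246074453793982
(array([0.6451, 0.2943, 0.2579]), np.float64(0.002147181305885771))
14 ((303.4285888671875, 128.90139770507812), (8.726136207580566, 15.748278617858887), 150.77699279785156)
16 ((303.42596435546875, 128.90084838867188), (8.465535163879395, 15.739609718322754), 148.7867431640625)
18 ((303.42327880859375, 128.90057373046875), (8.194170951843262, 15.731240272521973), 146.84446716308594)
20 ((303.4205322265625, 128.90054321289062), (7.91236686706543, 15.723159790039062), 144.94879150390625)
```

```bash
cat >> h.py <<'E'
def obj(yaw,pitch=0):
    "object axes (columns): yawed, then pitched so that +x points up by pitch (deg)"
    return Ro.from_euler('ZY',[yaw,-pitch],degrees=True).as_matrix()
def quat(O,sg):
    q=Ro.from_matrix(np.c_[sg*O[:,1],sg*O[:,0],-O[:,2]]).as_quat();return q[[3,0,1,2]]
LENS=np.array([.6452,.2943,.2582]);CAM=obj(32.8,15)
FOCUS=LENS-.12*CAM[:,0]
TAB=np.array([.4918,-.0095,.103]);LYAW=-15.3
E
python3 - <<'E'
from h import *
np.set_printoptions(precision=2,suppress=True)
f=FOCUS+CAM@[-.0286,0,.044-.019]
print(FOCUS,f)
for sg in(1,-1):
    print(sg)
    for n,p,O in(('tab',[.4918,-.0095,.094],obj(LYAW)),('tip',[.5,-.01,.13],obj(LYAW,-20)),('place',[.42,.21,.014],obj(LYAW)),('place0',[.42,.20,.014],obj(15)),('rack',[.53,-.02,.046],obj(LYAW)),('rackup',[.53,-.02,.25],obj(LYAW)),('focus',f,CAM)):
        q=ik(p,quat(O,sg));print(n,None if q is None else np.array(q))
E
```

```text
[0.55 0.23 0.23] [0.52 0.21 0.24]
1
tab [-0.79  0.43  0.84  2.17 -0.48  0.74  0.1 ]
tip [-0.58  0.57  0.74  1.88 -0.44  1.22  0.11]
place [-0.97  0.47  0.44  2.24 -0.41  0.51 -0.47]
place0 [-0.89  0.45  0.37  2.24 -0.34  0.49  0.  ]
rack [-0.58  0.53  0.63  2.1  -0.5   0.66  0.12]
rackup [-0.85  0.23  0.91  1.94 -0.21  1.06 -0.12]
focus [-1.01  0.09  0.56  2.06 -0.11  0.74  0.19]
-1
tab [ 0.73  0.51 -1.02  2.09  0.58  0.86  2.24]
tip [ 0.7   0.68 -1.03  1.81  0.4   1.29  2.4 ]
place [-0.55  0.43 -0.06  2.21  0.05  0.5   2.22]
place0 [-0.45  0.43 -0.16  2.22  0.14  0.5   2.69]
rack [ 0.72  0.67 -1.03  2.03  0.76  0.89  2.13]
rackup [ 0.78  0.32 -1.02  1.86  0.3   1.13  2.52]
focus [-1.6   0.2   1.28  2.08 -0.36  0.77 -2.69]
```

```bash
python3 - <<'E'
from h import *
np.set_printoptions(precision=4,suppress=True)
q=quat(obj(LYAW),1)
goto([.25,.5,.36],q);goto([.36,.28,.36],q)
move_gripper(.05)
goto([TAB[0],TAB[1],.16],q);print(get_state()['time'])
pause(.2);s0=get_state()['contact_force']
im=capture('side');im2=capture('top')
cv2.imwrite('pics/a.png',np.hstack([cv2.resize(im[170:270,220:320,::-1],None,fx=4,fy=4),cv2.resize(im2[170:270,230:330,::-1],None,fx=4,fy=4)]))
hit=servo_line([TAB[0],TAB[1],.0935],rate=.06,threshold=4)
s=get_state();print(hit,s['time'],s['tcp_pos'],s0,s['contact_force'])
E
```

```text
4.1917
False 5.75 [ 0.492  -0.0095  0.0938] [-0.1441 -0.0898  0.0908] [-0.6667 -0.5067 -0.1801]
```

View pics/a.png

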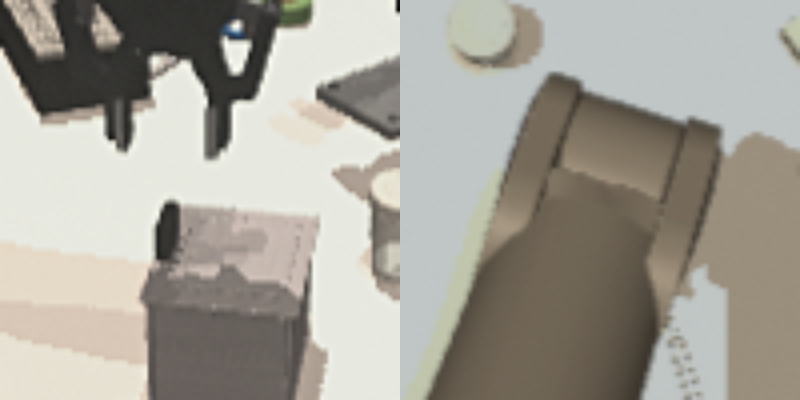

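The view shows the fingers at zoom (120,150) and (212,155) straddling the tab at (168,230); the descent met nothing. Gripping, then tipping.

```bash
cat > tip.py <<'E'
E
python3 - <<'E'
from h import *
np.set_printoptions(precision=4,suppress=True)
move_gripper(0.0,50);pause(.2)
s=get_state();print(s['finger_gap'],s['tcp_pos'],s['contact_force'],s['moment'])
p0=np.array(s['tcp_pos']);O=obj(LYAW)
piv=np.array([*(p0+O@[.089,0,0])[:2],.086]);print(piv)
for a in(5,10,15,20):
    A=obj(LYAW,-a);servo_line(piv+A@O.T@(p0-piv),quat(A,1),rate=.06);s=get_state();print(a,s['time'],s['contact_force'],s['moment'])
pause(.5);s=get_state();print(s['tcp_pos'],s['contact_force'],s['finger_gap'])
im=capture('side');cv2.imwrite('pics/b.png',cv2.resize(im[150:300,200:370,::-1],None,fx=4,fy=4,interpolation=cv2.INTER_CUBIC))
np.save('g.npy',np.r_[p0,piv])
E
```

```text
0.008949652798921062 [ 0.4918 -0.0094  0.0937] [-2.3533  0.223   7.4248] [ 0.2329  0.5104 -0.1027]
[ 0.5777 -0.0329  0.086 ]
5 6.675 [ 0.6975  0.2321 -1.1838] [ 0.0599 -0.3747 -0.0018]
10 6.9583 [ 0.6777 -0.9392 -1.0621] [ 0.0182 -0.5767  0.0282]
15 7.2417 [ 0.5622 -0.3896 -1.3947] [-0.1339 -0.6479  0.0157]
20 7.525 [ 1.368  -0.6682 -0.5656] [-0.1237 -0.7475 -0.0092]
[ 0.4994 -0.0114  0.1237] [-0.6989  0.0534 -0.9968] 0.008815449630914953
```

View pics/b.png

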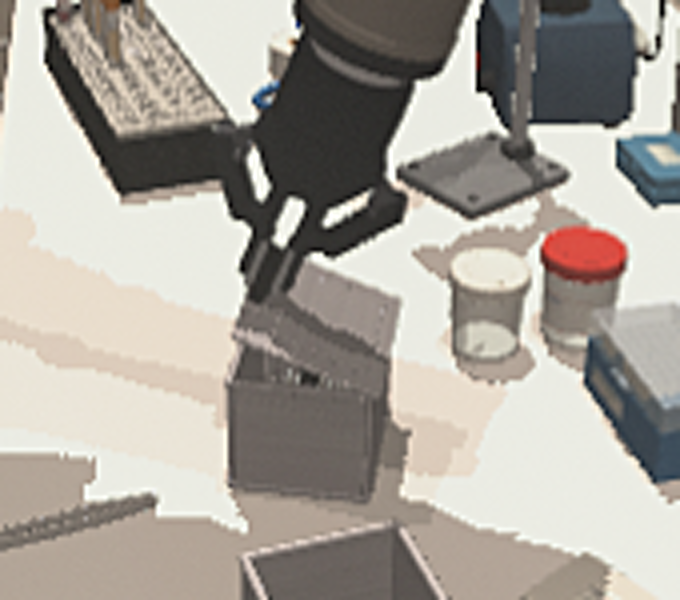

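Picture: the lid is tipped about 20°, its back edge at (370,385) still on the rim; wrist force is about half the lid's weight, so the rim carries the rest. Now lift off and lay down.

```bash
python3 - <<'E'
from h import *
np.set_printoptions(precision=4,suppress=True)
p=np.array(get_state()['tcp_pos']);pl=np.array([.46,.20,0])+obj(LYAW)@[-.043,0,0];q=quat(obj(LYAW),1)
servo_line(p+[0,0,.07],rate=.12)
goto([p[0],p[1]+.02,.22],q);goto([pl[0],pl[1],.10],q)
servo_line([pl[0],pl[1],.03],rate=.12);pause(.15)
f0=np.array(get_state()['contact_force']);hit=servo_line([pl[0],pl[1],.0137],rate=.02,threshold=2.5)
pause(.2);s=get_state();print(hit,s['time'],s['tcp_pos'],f0,s['contact_force'],s['moment'])
E
```

```text
True 12.2417 [0.4184 0.2113 0.0147] [-0.0486 -0.6133 -2.6494] [-1.6859 -0.0927 10.1109] [-0.0603  0.2652 -0.0233]
```

```bash
python3 - <<'E'
from h import *
np.set_printoptions(precision=4,suppress=True)
p=np.array(get_state()['tcp_pos'])
servo_line(p+[0,0,.0004],rate=.02);move_gripper(.04);servo_line(p+[0,0,.08],rate=.15)
goto([.38,.27,.26],quat(obj(LYAW),1))
s=capture('side');t=capture('top');cv2.imwrite('pics/side1.png',s[...,::-1]);cv2.imwrite('pics/top1.png',t[...,::-1])
print(get_state()['time'],get_state()['finger_gap'])
f=lambda im,x,y,w,h,k:cv2.resize(im[y:y+h,x:x+w,::-1],None,fx=k,fy=k,interpolation=cv2.INTER_CUBIC)
a=np.hstack([f(s,240,205,75,70,5),f(t,245,180,80,70,5)])
b=np.hstack([f(s,200,150,155,84,2.5),f(t,185,160,155,84,2.5)]);b=b[:, :775]
cv2.imwrite('pics/c.png',np.vstack([a,b]))
E
```

```text
14.6667 0.03991824361579656
```

View pics/c.png

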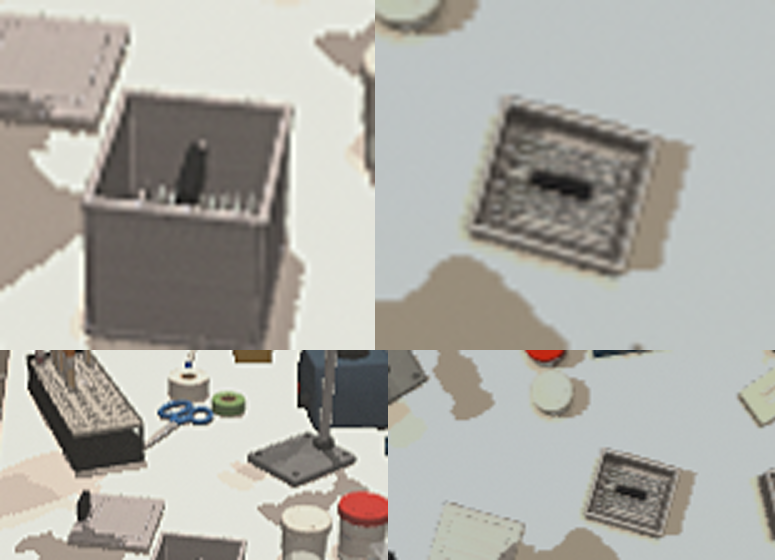

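Picture c: the lid lies flat on the bench. The rack's black grip is at top zoom (562,184), and in the side crop runs from (203,140) to (178,200).

```bash
python3 - <<'E'
from h import *
np.set_printoptions(precision=4,suppress=True)
s=cv2.imread('pics/side1.png').astype(int).sum(2);t=cv2.imread('pics/top1.png').astype(int).sum(2)
c,g,n=blob(t<190,262,205,40,24);print(g,n);print(t[210:224,272:292]//3)
w=np.clip(240-t[211:222,273:290],0,None);yy,xx=np.mgrid[211:222,273:290];gw=np.array([(w*xx).sum(),(w*yy).sum()])/w.sum();print('wt',gw)
d=c[:,0].astype(np.float32);l=cv2.fitLine(d,cv2.DIST_L2,0,.01,.01).ravel();print('dir',np.degrees(np.arctan2(l[1],l[0])))
P=T.plane([gw,gw+l[:2]*5],.072);e=P[1]-P[0];print('grip',P[0],'yaw of x',np.degrees(np.arctan2(e[1],e[0]))+90)
c2,g2,n2=blob(s<150,270,228,20,22);print(g2,n2);print(s[228:250,268:288]//3)
cs=lambda x,y:np.array([240+(x+.5)/5-.5,205+(y+.5)/5-.5]);ct=lambda x,y:np.array([245+(x-375+.5)/5-.5,180+(y+.5)/5-.5])
print('far end',tri(cs(203,143),ct(532,181)))
R=T.plane([ct(507,98),ct(655,138),ct(622,272),ct(470,234)],.086);print('dish centre',R.mean(0),R)
for i,j in((0,1),(3,2)):v=R[i]-R[j];print(np.linalg.norm(v),np.degrees(np.arctan2(-v[0],v[1])))
E
```

```text
[281.8   216.475] 40
[[109 108  88  95  99 117 128 126 147 126 113 129 108 123 131 118 122 146
  160 158]
 [ 90 115 136 136 130 126 123 115 134 120 124 125 136 125  91  94 116 145
  141 151]
 [ 61  75  98 104 117 121 131 122 124 130 122 109 118 116 130 149 118 111
  121 114]
 [ 89 108 138 135 107 115 129 112 131 123 127 128 133 117 108 128 117 123
  143 155]
 [159 171 158 122  82  53  61  65  92 106 108 100 117 115 114 131 133 113
  115 140]
 [105 113 138 106  51  37  31  34  41  48  48  54  72  84 103 129 146 123
  133 168]
 [ 89  85  93  73  37  24  31  36  37  31  28  30  34  43  55  71  94 100
  107 143]
 [102 116 118  86  87  88  36  27  18  29  31  36  34  31  30  32  71 112
  111 103]
 [117 101  99  91 106 100  79  94 104  84  29  21  23  29  33  32  82 122
  105 101]
 [119 137 131 117 118 125 106 103 114 102  81  83  86  47  31  41  88 132
  155 160]
 [106 105 103 120 114 125 118 111 114 121  96 102 112  86  83  94 125 136
  143 122]
 [120 128 112 131 125  98 120 142 130 121  99 103 128 115 111 116 115 110
  100 116]
 [ 89  93  96 128 146 127 117 117 130  99 102 108 119 135 1
[... 1705 characters left out ...]
 27  48  51  29  61 108 113 179  90 144 129
  110 157]
 [155 154 157 173 169 182 192 190 202 196 125 173 110 119 156  92 151  93
  113 176]
 [105 110 119 141 142 153 158 172 177 180 149 174 152 177 187 189 213 190
  198 184]
 [ 87  87  86  89  85  75  87  91  93  99 108 111 122 141 146 159 167 170
  171 158]
 [ 92  94  91  91  92  86  86  88  88  86  88  86  87  85  85  81  87  96
   95 104]]
far end (array([ 0.5394, -0.0007,  0.0755]), np.float64(0.004694702540202441))
dish centre [ 0.5332 -0.0217  0.086 ] [[ 0.5922  0.0165  0.086 ]
 [ 0.5654 -0.0833  0.086 ]
 [ 0.4751 -0.0608  0.086 ]
 [ 0.5002  0.0409  0.086 ]]
0.10335629169089618 -15.015488637151282
0.10484955423171223 -13.87099023657811
```

```bash
python3 - <<'E'
from h import *
np.set_printoptions(precision=4,suppress=True)
G=np.array([.5347,-.0205]);q=quat(obj(-15.4),1)
goto([*G,.18],q);servo_line([*G,.12],rate=.12);pause(.1)
hit=servo_line([*G,.0465],rate=.06,threshold=6);s=get_state();print(hit,s['tcp_pos'],s['contact_force'])
if not hit:
    move_gripper(0,70);pause(.2);s=get_state();print(s['finger_gap'],s['tcp_pos'],s['contact_force'],s['moment'])
    p=np.array(s['tcp_pos']);np.save('r.npy',p)
    h2=servo_line(p+[0,0,.03],rate=.06,threshold=12);s=get_state();print(h2,s['tcp_pos'],s['contact_force'])
    if not h2:
        servo_line(p+[0,0,.17],rate=.15);pause(.2);s=get_state()
print(s['time'],s['finger_gap'],s['tcp_pos'],s['contact_force'],s['moment'])
E
```

```text
False [ 0.5349 -0.0205  0.0468] [-0.321   0.7153  0.2537]
0.008895352299979231 [ 0.5347 -0.0205  0.0465] [ 0.1176  0.1641 -3.0266] [ 0.02   -0.0233 -0.0369]
False [ 0.5347 -0.0202  0.0765] [ 0.605   0.2857 -2.7689]
20.8667 0.009092754008899046 [ 0.5344 -0.0206  0.2159] [-0.1154  0.5565 -2.5542] [-0.004   0.004  -0.0086]
```

```bash
python3 - <<'E'
from h import *
np.set_printoptions(precision=4,suppress=True)
q=quat(CAM,1);off=np.array([-.0286,0,.0255]);F=FOCUS+CAM@off
print(F)
goto(F-CAM@[.07,0,0],q);print(get_state()['time'],get_state()['tcp_pos'])
servo_line(F,rate=.06);pause(.4);s=get_state();print(s['time'],s['tcp_pos'],s['ee_rot'],q,s['finger_gap'],s['contact_force'],s['moment'])
s=capture('side');t=capture('top');cv2.imwrite('pics/side2.png',s[...,::-1]);cv2.imwrite('pics/top2.png',t[...,::-1])
f=lambda im,x,y,w,h,k:cv2.resize(im[y:y+h,x:x+w,::-1],None,fx=k,fy=k,interpolation=cv2.INTER_CUBIC)
cv2.imwrite('pics/d.png',np.hstack([f(s,255,100,80,100,5),f(t,155,140,80,100,5)]))
E
```

```text
[0.519  0.213  0.2444]
21.7167 [0.4622 0.1763 0.2264]
23.4333 [0.5189 0.213  0.2444] [0.0624 0.4746 0.8705 0.1147] [0.0625 0.4746 0.8705 0.1146] 0.008625100138548869 [ 0.138  -0.1985 -3.0782] [-0.2302  0.4108  0.0059]
```

View pics/d.png

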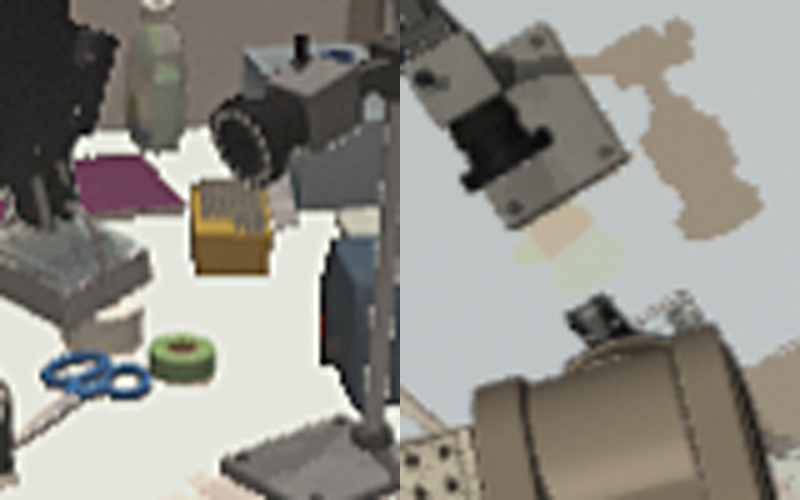

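Picture d: the rack hangs tilted in the side view at zoom (0–150, 220–340), open end toward the ring at (250,145); the arm hides most of it from above. I'll check by overlaying the expected rack points on both views.

```bash
python3 - <<'E'
from h import *
s=cv2.imread('pics/side2.png');t=cv2.imread('pics/top2.png')
O=LENS-CAM@[.12,0,0]-CAM@[.0286,0,.017]   # rack origin expected
pt=[O+CAM@np.array(v)/1e3 for v in [(28.6,38,30),(28.6,-38,30),(28.6,-38,4),(28.6,38,4),(33,46,0),(33,-46,0),(-33,-46,0)]]
th=np.linspace(0,2*np.pi,13)[:-1]
ring=[LENS+CAM@[0,.03*np.cos(a),.03*np.sin(a)] for a in th]
ims=[]
for im,c,x,y in((s,S,250,105),(t,T,150,140)):
    k=7;z=cv2.resize(im[y:y+78,x:x+(66 if im is s else 48)],None,fx=k,fy=k,interpolation=cv2.INTER_CUBIC)
    for P,col in((pt,(0,0,255)),(ring,(0,255,0))):
        for u in c.proj(P):
            a=(u-[x,y]+.5)*k-.5;cv2.circle(z,tuple(int(round(i)) for i in a),2,col,-1)
    ims.append(z);print((c.proj(pt)-[x,y]+.5)*k)
cv2.imwrite('pics/e.png',np.hstack(ims))
E
```

```text
[[108.74176399 244.31527917]
 [222.07468748 296.46492457]
 [233.60638574 349.61415322]
 [121.25736675 295.93307822]
 [119.57902254 293.70019214]
 [255.61640447 358.63339802]
 [134.62136331 434.99959067]]
[[272.15281377 525.37478146]
 [424.53584339 429.91501633]
 [425.12484015 424.48053549]
 [275.87106552 517.9585342 ]
 [255.07811015 518.24894185]
 [435.3193639  405.42406674]
 [517.01009414 531.47401915]]
```

View pics/e.png

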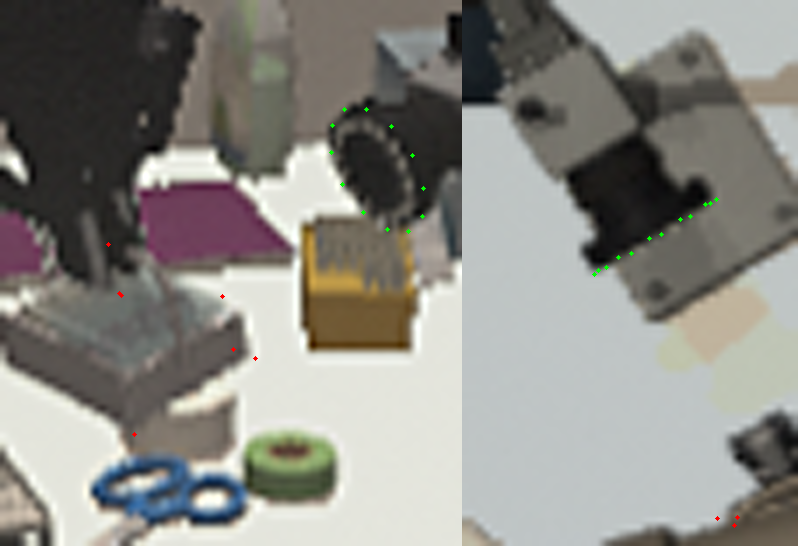

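The projected ring (green) sits on the real ring in both views. The rack's lower near edge, seen from (130,420) to (247,352), lies about 1 px above the prediction (134,435)–(256,359). I'll measure that edge sub-pixel.

```bash
cat >> h.py <<'E'
from scipy.ndimage import map_coordinates
def edgeoff(im,cam,A,B,n=25,r=5,lo=.1,hi=.9):
    "signed offset (px) of the strongest edge from the projected line A-B, and the line's normal"
    a,b=cam.proj([A,B]);d=(b-a)/np.linalg.norm(b-a);N=np.array([-d[1],d[0]])
    k=np.arange(-r,r+.01,.1);o=[]
    for f in np.linspace(lo,hi,n):
        p=(a+f*(b-a))[:,None]+N[:,None]*k;v=map_coordinates(im,p[::-1],order=1);g=np.gradient(np.convolve(v,np.ones(7)/7,'same'))[10:-10]
        o.append(k[10:-10][np.argmax(np.abs(g))])
    return np.round(np.median(o),2),np.round(np.percentile(o,[25,75]),2),np.round(N,2)
E
python3 - <<'E'
from h import *
im=cv2.imread('pics/side2.png').astype(float).mean(2)
O=LENS-CAM@[.12,0,0]-CAM@[.0286,0,.017];w=lambda *v:O+CAM@np.array(v)/1e3
for n,a,b in(('bottom -y',(-33,-46,0),(33,-46,0)),('bottom -x',(-33,-46,0),(-33,46,0)),('vert +x-y',(33,-46,2),(33,-46,20))):
    print(n,S.proj([w(*a),w(*b)]).round(1).tolist(),*edgeoff(im,S,w(*a),w(*b)))
# same for the lidded dish seen at the start: bias of the view
im=cv2.imread('pics/side0.png').astype(float).mean(2);D=np.array([.5333,-.0208,0]);Q=obj(LYAW);w=lambda *v:D+Q@np.array(v)/1e3
for n,a,b in(('dish bottom -y',(-46,-54,0),(46,-54,0)),('lid -y low',(-50,-58,86),(50,-58,86)),('lid +x top',(50,-58,89),(50,58,89)),('vert -x-y',(-46,-54,5),(-46,-54,80))):
    print(n,*edgeoff(im,S,w(*a),w(*b),r=4))
# image motion per mm of rack shift in lens axes
J=[(S.proj([O+CAM[:,i]*.001])-S.proj([O]))[0].round(3) for i in range(3)];print(J)
E
```

```text
bottom -y [[268.7, 166.6], [286.0, 155.7]] -0.7 [-0.9 -0.5] [0.53 0.85]
bottom -x [[268.7, 166.6], [249.7, 156.6]] 0.3 [0.3 0.4] [ 0.47 -0.88]
vert +x-y [[285.9, 155.2], [284.8, 149.9]] -0.7 [-0.9 -0.6] [ 0.98 -0.21]
dish bottom -y 0.2 [0.  0.5] [-0.11  0.99]
lid -y low -0.4 [-0.6 -0.2] [-0.1   0.99]
lid +x top 0.5 [0.2 0.7] [0.98 0.2 ]
vert -x-y -0.1 [-0.2  0. ] [ 1.   -0.02]
[array([ 0.258, -0.159]), array([-0.209, -0.105]), array([-0.069, -0.284])]
```

Offsets amount to roughly −0.5 px in both image axes, which is about 1–1.5 mm left and up in the lens axes. I'll apply that small correction and hand in.

```bash
python3 - <<'E'
from h import *
p=np.array(get_state()['tcp_pos']);servo_line(p+CAM@[.0003,-.0009,-.0014],quat(CAM,1),rate=.02);pause(.6)
s=get_state();print(s['time'],s['tcp_pos'],s['finger_gap'],s['contact_force'],np.abs(s['qd']).max())
print(hand_in())
E
```

```text
24.3833 [0.52001779 0.21257843 0.2431275 ] 0.008890524962949311 [-0.05777632 -0.32655853 -2.51297888] 0.0021380440413462645
the job is handed in; nothing more can be done
None
```

The job is handed in at 24.4 s: the lid was tipped to about 20° and laid flat on the bench, and the rack is held still with its first slide at the measured focus point, accurate to an estimated 2–3 mm and 1–2°. The last 1–2 mm correction was not checked with a new picture.

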